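# Prop the sample chest open and put the coffee tin away

### The job

Flip the stay on the side of the wooden sample chest all the way up to its stop, so that it lifts the lid and props it open, and let go of it. Then stand the tin with the orange lid upright on the floor of the chest's empty front half, setting it down rather than dropping it, and leave the lid propped and the other tins and bowls where they are.

Things in the scene. Friction and masses are not known exactly. Their poses are not given: they have to be found in the camera images.
- chest: Fixed dark-wood chest, 240 deep (x), 260 wide (y), 85 high. Origin: centre of its underside; x points from its front (robot's side) to the hinged back, y to its left, z up. Walls and floor 8 thick; front wall only 35 high. Two tins stand in the back half behind a 28 mm high lath at x +34; the front half, x -112 to +33, is empty. Covered by the lid.
- lid (a joint): Lid hinge, rad: 0 shut, 1.25 fully up, about 0.76 propped. Clear panel in a wooden frame, 246 deep, 304 wide, 8 thick, about 0.28 kg; overhangs each side wall by 22; it has a 10 mm brass tab in front. Falls shut unless propped or held. Propped it slopes 43 degrees over the chest (front edge 255 above the table, above chest x -60): a vertical gripper does not fit under it.
- lid_hinge (a point): Middle of the lid's hinge line, at the chest's top back edge (chest frame x +120, y 0, z 85; the line runs along y). Under the propped lid, reach in from the front with the tool leaning back 20 to 40 degrees towards the robot; the gap between the 35 mm front wall and the lid's edge is wide open.
- stay (a joint): Stay pivot, rad: 0 lying level outside the chest's right (-y) wall, pointing to the back; grows as the free end swings up and then frontward; 1.2 at its stop. Its end roller (radius 8) meets the lid at about 0.1 and lifts it (6 to 15 N at the end). The lid is highest at about 0.75; beyond that its weight presses the stay towards the stop and it stays up. Let go before that, both fall back.
- stay_knob (a point): Centre of the red knob on the stay's free end: a rod 16 in diameter, 55 long, along the chest's y, standing out from the chest's right side, clear of the lid. It moves on a circle of radius 175 about stay_pivot, in the chest's x-z plane, from 60-74 to 223 above the table. Pinch it along the chest's x, tool leaning outwards (to the chest's -y) to clear the lid rising beside it.
- stay_pivot (a point): Point on the stay's pivot axis level with the knob's centre (chest frame: x -100, y -187, z 60); axes as the chest's.
- chest_bay (a point): Suggested spot for the tin: point on the inner floor in the middle of the empty front half (chest frame: x -45, y 0, z 8); axes as the chest's.
- tin_orange_mid (a point): Centre (half-way up) of the tin to put away: aluminium tin with an orange lid, 52 in diameter, 68 high, about 0.15 kg, standing upright on the table to the chest's right.
- tin_white_mid (a point): Centre of a like tin with a white lid (52 in diameter, 68 high), to be left alone.
- tin_black_mid (a point): Centre of a like tin with a black lid (52 in diameter, 68 high), to be left alone.
- tin_in_a_mid (a point): Centre of a like tin with a green lid, in the back half of the chest, to be left alone.
- tin_in_b_mid (a point): Centre of a like tin with a blue lid, in the back half of the chest, to be left alone.
- tin_orange: The same tin; origin at the centre of its underside.
- bowl_a: White cupping bowl on the table to the chest's left, nearest the robot in the row, 94 across and 62 high; origin under its centre. To be left alone.
- bowl_b: White cupping bowl on the table to the chest's left, the middle one in the row, 94 across and 62 high; origin under its centre. To be left alone.
- bowl_c: White cupping bowl on the table to the chest's left, the farthest in the row, 94 across and 62 high; origin under its centre. To be left alone.
Mind the look-alikes: they are no part of the job. What is shaped like the tin_orange but red is not meant.

How it is judged:
By the outcome, as a careful person would: the job done as asked, in the order asked, and still so for the second after the job is handed in, with the robot touching nothing.
It also fails if it takes over 62 s, if anything falls off the work surface, if the arm or the gripper's body presses on something with over 40 N, if the wrist force passes 120 N, or if a joint passes its speed limit or range.

### The arm

A 7-joint arm with a two-finger parallel gripper is mounted at the origin on the work surface. World frame = base frame: x ahead of the robot, y to its left, z up, the work surface at z = 0. Lengths are in m, angles in rad, forces in N, time in s.
With the tool pointing down it reaches from about 0.35 to 0.775 m from the base axis. Payload 3.1 kg.
Tool frame: the origin (TCP) lies midway between the tips of the shut fingers; the grasp point (between the pads) lies 19 mm behind it (env.hold_point_z is the distance from the TCP to the grasp point, in m); z points along the fingers, y is the line along which they close (so a half turn about z gives the same grasp; the last joint's range is limited). The gripper opens to 85 mm and grips with 20 to 120 N. Pads are 22 mm wide; open, the fingers measure 114 mm over their backs; the gripper's body (76 mm by 85 mm) begins 54 mm behind the grasp point. The pads swing forward as they close: fully open they stand 13 mm farther back than shut.
Start: joints at [-1.267, 0.311, 0.014, 1.512, -0.004, 1.319, -0.027], TCP at [0.186, 0.517, 0.209] pointing down, gripper open.
Joint ranges: [-2.7, 2.7], [-0.3, 1.91], [-1.27, 1.3], [0.12, 2.57], [-1.44, 4.58], [0.2, 2.03], [-3.05, 3.05]. Speed limits (rad/s): [2.79, 2.79, 3.14, 3.14, 3.14, 3.14, 3.14].

### API

Orientations are given as a unit quaternion [x, y, z, w].
In Python, from rig import env, optics, finder gives the robot as it stands.
- The arm moves only by the tool servo_tool, never from a script. Its arguments are lists of equal length, an entry for each row: "hand": the closure, from 0 (fully open) to 1 (shut); "slide": the shift along the tool's x, y, z in cm, a list of three; "dr": the turn, a rotation vector about the tool's x, y, z in rad, a list of three. A call has 1 to 20 rows; each row is the pose to reach, as a shift and turn from the pose commanded when the call began, along the tool's axes at that moment; what a row does not reach only later rows make up. A row lasts 1/12 s, in which the tool goes at most 41.7 mm and 7.16 degrees, less where a joint would pass 70% of its speed; a pose out of reach is approached as far as the arm can. A call with a gripper value outside its range is refused whole. The fingers move at their own pace and stop on an object; "squeeze" is the grip in N (left out, the last holds). Time passes only in rows, so rows that repeat a pose let the fingers close. It gives the time, the measured TCP pose, the force, the opening and the grip force at its end, in the units of the state.
- env.get_state(): the state, without advancing time (a new reading comes with each control period).
- optics.get_image(name): name is "side" or "top" or "wrist"; returns a dict with "pixels" (400x640x3 uint8, blue, green, red), "fov_y" (degrees; the focal length in pixels is half the picture's height over the tangent of half this angle, whatever the lens; pixels are square), "cx", "cy" (the principal point, pixels), "origin" and "rotation" of the camera in the world; the wrist camera has in their place "tool_from_camera" (4x4, takes a point from camera to tool coordinates, whose origin is the TCP and whose axes are the flange's). Camera axes: x right, y down, z forward; pixel columns grow to the right and rows downward; lengths in m; the calibration is good to about 2 mm. A picture is of the moment at which its call begins: read the wrist's pose just before it. There is no depth.
- env.sign_off(): hands the job in; it is judged then, once.
Trained networks look in the newest picture that a camera, given by its name, has taken for a name from the list of things; names that differ only in an ending like _2 or _b are one class to them, and where a whole thing is asked for, a point or a joint stands for the part that bears it (a point fixed in the world has none). Each returns a list of dicts, best first, with "conf" (0 to 1); they miss things now and then, are a little off and sometimes report something else, mostly with a low value. They report only what shows in the picture. A call takes as long as a camera call. They do not tell look-alikes from the thing itself.
- finder.recognise(camera, query): "centre" ([column, row] in pixels, amid what is visible of it).
- finder.silhouettes(camera, query): "region" (400x640 bool, what is visible of it) and "centre" ([column, row] in pixels, amid what is visible of it).
The state is a dict: "time": time; "joints": joint angles; "qd": joint speeds; "joint_efforts": joint torques, N m; "ee_pos": TCP position; "orientation": TCP orientation; "ft_force": force on the tool from outside, world axes, zero at the start; "torque": the same for the moment, N m; "finger_gap": finger opening in m; "finger_force": force on a finger pad.
Only numpy, scipy, OpenCV 4.12 (cv2) and the standard library are available. Lean on these libraries where they do the work, as an engineer would, in place of code of your own. Each camera call takes 0.05 s, during which the arm holds its last target. There are 200 camera calls.

## Working session

There is one attempt and no reset: what is moved stays moved. The work goes in short steps, Python scripts to look and compute and a tool call to move; the robot and the scene stay as the last step left them, time stands still between calls to the robot, and variables do not carry over. Pictures are saved under pics/ and viewed, at most 10 in all, crops included, and the job is handed in when it is done.

Besides the shell and the picture viewer there is one more tool, called after "Emit:" as name(argument=value, ...) on one line, values as JSON. servo_tool: Moves the arm, as the interface text tells. Its arguments: {"type":"object","properties":{"hand":{"type":"array","items":{"type":"number"}},"slide":{"type":"array","items":{"type":"array","items":{"type":"number"}}},"dr":{"type":"array","items":{"type":"array","items":{"type":"number"}}},"squeeze":{"type":"number"}},"required":["hand","slide","dr"]}

```bash
mkdir -p pics; ls; python3 - <<'E'
from rig import env, optics, finder
import cv2, numpy as np
s=env.get_state(); print({k:np.round(v,3).tolist() for k,v in s.items()}, env.hold_point_z)
for c in ("side","top"):
    im=optics.get_image(c); cv2.imwrite(f"pics/{c}0.png",im["pixels"])
    print(c,im["fov_y"],im["cx"],im["cy"],im["origin"],np.round(im["rotation"],4).tolist())
    for q in ("chest","stay_knob","tin_orange_mid","tin_orange","lid_hinge","stay"):
        print(q,[(np.round(d["centre"]).tolist(),round(d["conf"],2)) for d in finder.recognise(c,q)][:6])
E
```

```text
pics
{'time': 0.0, 'joints': [-1.267, 0.312, 0.014, 1.513, -0.004, 1.319, -0.027], 'qd': [-0.001, 0.001, 0.002, 0.0, -0.0, -0.0, 0.0], 'joint_efforts': [-0.0, -37.992, 0.146, -23.058, 0.012, 0.014, -0.0], 'ee_pos': [0.186, 0.517, 0.208], 'orientation': [0.172, 0.985, -0.001, -0.0], 'ft_force': [0.444, 0.211, 0.159], 'torque': [0.011, 0.003, -0.012], 'finger_force': 0.0, 'finger_gap': 0.085} 0.0187
side 48.15346153406244 312.8777033334661 200.02548782257736 [-0.13557693 -0.7157099   0.95976963] [0.8494, -0.3182, 0.1544, -0.3918]
chest [([306.0, 211.0], 0.78)]
stay_knob [([361.0, 225.0], 0.56)]
tin_orange_mid [([392.0, 258.0], 0.88), ([451.0, 309.0], 0.76), ([409.0, 238.0], 0.64), ([414.0, 286.0], 0.58)]
tin_orange [([414.0, 282.0], 0.75), ([456.0, 309.0], 0.74), ([408.0, 236.0], 0.74), ([391.0, 253.0], 0.58)]
lid_hinge [([306.0, 215.0], 0.66)]
stay [([353.0, 226.0], 0.52)]
top 47.68166814758074 324.0666230505623 203.43910389533235 [0.32988709 0.03823363 1.45502212] [-0.6947, 0.7151, -0.0479, 0.0604]
chest [([327.0, 208.0], 0.68)]
stay_knob [([385.0, 179.0], 0.42)]
tin_orange_mid [([413.0, 183.0], 0.82), ([449.0, 190.0], 0.73), ([477.0, 224.0], 0.66), ([487.0, 184.0], 0.63), ([408.0, 155.0], 0.57)]
tin_orange [([412.0, 182.0], 0.73), ([446.0, 192.0], 0.67), ([407.0, 154.0], 0.61), ([436.0, 222.0], 0.52)]
lid_hinge [([327.0, 212.0], 0.61)]
stay []
```

View pics/side0.png

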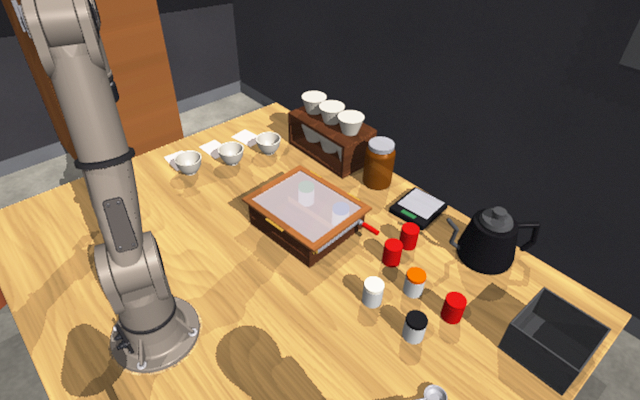

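View pics/top0.png

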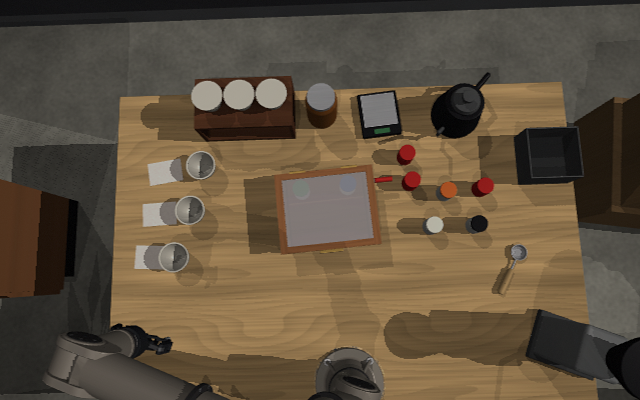

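```bash
cat > h.py <<'E'
from rig import env, optics, finder
import cv2, numpy as np
from scipy.spatial.transform import Rotation as R
def cam(c):
    s=env.get_state(); im=optics.get_image(c); im["f"]=200/np.tan(np.radians(im["fov_y"]/2))
    if "origin" not in im:
        T=np.eye(4);T[:3,:3]=R.from_quat(s["orientation"]).as_matrix();T[:3,3]=s["ee_pos"]
        T=T@np.array(im["tool_from_camera"]);im["origin"]=T[:3,3];im["rotation"]=T[:3,:3]
    im["o"]=np.array(im["origin"]);im["R"]=np.array(im["rotation"]).reshape(3,3)
    return im
def rays(im,p):
    p=np.atleast_2d(p).astype(float)
    d=np.c_[(p-[im["cx"],im["cy"]])/im["f"],np.ones(len(p))]@im["R"].T
    return d/np.linalg.norm(d,axis=1)[:,None]
def plane(im,p,z):
    d=rays(im,p);return im["o"]+d*((z-im["o"][2])/d[:,2])[:,None]
def proj(im,P):
    q=(np.atleast_2d(P)-im["o"])@im["R"];return q[:,:2]/q[:,2:]*im["f"]+[im["cx"],im["cy"]]
def tri(a,pa,b,pb):
    A=[];y=[]
    for im,p in((a,pa),(b,pb)):
        d=rays(im,p)[0];M=np.eye(3)-np.outer(d,d);A.append(M);y.append(M@im["o"])
    x=np.linalg.lstsq(np.vstack(A),np.hstack(y),rcond=None);return x[0],np.sqrt(x[1])
E
python3 - <<'E'
from h import *
C={c:cam(c) for c in("top","side")}
print({c:(len(np.ravel(C[c]["rotation"]))) for c in C})
E
python3 - <<'E'
from h import *
im=cam("top"); sd=cam("side")
for q in("chest","lid"):
    for d in finder.silhouettes("top",q)[:1]:
        m=d["region"].astype(np.uint8); c=max(cv2.findContours(m,0,1)[0],key=cv2.contourArea).reshape(-1,2)
        P=plane(im,c,.089)[:,:2]; r=cv2.minAreaRect((P*1000).astype(np.float32)); print(q,m.sum(),r,cv2.boxPoints(r).tolist())
for d in finder.silhouettes("top","tin_orange_mid")[:6]:
    print("top",np.round(d["centre"]),plane(im,d["centre"],.06).round(3))
def blobs(im,lo,hi):
    h=cv2.cvtColor(im["pixels"],cv2.COLOR_BGR2HSV); m=cv2.inRange(h,lo,hi)
    n,_,st,ce=cv2.connectedComponentsWithStats(m); return [(ce[i].round(1).tolist(),st[i,:5].tolist()) for i in range(1,n) if st[i,4]>15]
for n,i in(("top",im),("side",sd)):
    print(n,"red",blobs(i,(0,200,60),(5,255,255))); print("orange",blobs(i,(7,215,120),(15,255,255)))
E
```

```text
Traceback (most recent call last):
  File "h.py", line 9, in cam
    im["o"]=np.array(im["origin"]);im["R"]=np.array(im["rotation"]).reshape(3,3)
                                           ~~~~~~~~~~~~~~~~~~~~~~~~~~~~~~~~^^^^^
ValueError: cannot reshape array of size 4 into shape (3,3)
Traceback (most recent call last):
  File "h.py", line 9, in cam
    im["o"]=np.array(im["origin"]);im["R"]=np.array(im["rotation"]).reshape(3,3)
                                           ~~~~~~~~~~~~~~~~~~~~~~~~~~~~~~~~^^^^^
ValueError: cannot reshape array of size 4 into shape (3,3)
```

Rotation is a quaternion.

```bash
sed -i 's/^    im\["o"\].*/    im["o"]=np.array(im["origin"]);r=np.array(im["rotation"]);im["R"]=r if r.size==9 else R.from_quat(r).as_matrix()/' h.py
cat > m.py <<'E'
from h import *
im=cam("top"); sd=cam("side")
for q in("chest","lid"):
    for d in finder.silhouettes("top",q)[:1]:
        m=d["region"].astype(np.uint8); c=max(cv2.findContours(m,0,1)[0],key=cv2.contourArea).reshape(-1,2)
        P=plane(im,c,.089)[:,:2]; r=cv2.minAreaRect((P*1000).astype(np.float32)); print(q,m.sum(),r,cv2.boxPoints(r).round().tolist())
def blobs(im,lo,hi):
    h=cv2.cvtColor(im["pixels"],cv2.COLOR_BGR2HSV); m=cv2.inRange(h,lo,hi)
    n,_,st,ce=cv2.connectedComponentsWithStats(m); return [(ce[i].round(1).tolist(),st[i,:5].tolist(),plane(im,ce[i],.066)[0].round(3).tolist()) for i in range(1,n) if st[i,4]>25]
for n,i in(("top",im),("side",sd)):
    print(n,"red",*blobs(i,(0,200,60),(5,255,255)),sep="\n"); print("orange",blobs(i,(7,215,120),(15,255,255)))
for n in("white","black"):
    pass
for p in[(434,225),(479,224)]: print(plane(im,p,.066))
E
python3 m.py
```

```text
chest 8046 ((525.4326782226562, 24.943252563476562), (256.0140075683594, 357.2743835449219), 3.7877914905548096) [[386.0, 195.0], [410.0, -162.0], [665.0, -145.0], [641.0, 212.0]]
lid 8100 ((523.2794189453125, 50.99212646484375), (259.60565185546875, 304.7922668457031), 4.381886005401611) [[382.0, 193.0], [405.0, -111.0], [664.0, -91.0], [641.0, 213.0]]
top
red
([406.7, 152.7], [399, 145, 16, 20, 199], [0.699, -0.205, 0.066])
([411.8, 179.4], [404, 172, 16, 19, 203], [0.612, -0.216, 0.066])
([383.2, 179.1], [375, 177, 17, 5, 68], [0.616, -0.127, 0.066])
([484.7, 185.2], [477, 178, 16, 17, 203], [0.587, -0.44, 0.066])
orange []
side
red
([370.2, 228.3], [362, 223, 17, 12, 75], [0.615, -0.132, 0.066])
([400.5, 243.9], [382, 222, 38, 45, 845], [0.633, -0.23, 0.066])
([453.6, 307.1], [441, 292, 26, 32, 569], [0.566, -0.453, 0.066])
orange [([390.5, 155.9], [385, 151, 10, 10, 40], [0.94, 0.073, 0.066]), ([384.3, 181.4], [379, 174, 12, 15, 90], [0.813, -0.011, 0.066]), ([415.7, 274.9], [407, 267, 19, 17, 207], [0.577, -0.329, 0.066])]
[[ 0.46781009 -0.27551369  0.066     ]]
[[ 0.46683347 -0.41287273  0.066     ]]
```

Side view: robot left, shut chest centre at (306,211), red knob at (370,228). Tins: orange lid (415,283), reds (392,253), (410,236), (454,308), white (373,291), black (415,327). 
Top view: knob (383,179), and the same tins at orange (448,190), reds (412,180), (407,154), (485,186), white (434,225), black (479,224). The aluminium tin with the orange lid, at side (415,283) / top (448,190), is the one that fits; the red ones are the look-alikes.

```bash
cat >> h.py <<'E'
YAW=np.radians(4.4); O=np.array([.529,.0515,0]); RC=R.from_euler("z",YAW).as_matrix()
def w(p): return O+RC@(np.array(p)/1000)
def ori(kind,t):
    t=np.radians(t);s,c=np.sin(t),np.cos(t)
    if kind=="knob": z=[0,s,-c];y=[1,0,0]
    else: z=[s,0,-c];y=[0,1,0] if kind=="tin+" else [0,-1,0]
    return RC@np.array([np.cross(y,z),y,z]).T
def go(grasp,Rt,back=0):
    s=env.get_state();R0=R.from_quat(s["orientation"]).as_matrix();p=np.array(s["ee_pos"])
    tcp=np.array(grasp)+Rt[:,2]*(env.hold_point_z-back)
    print("tcp",tcp.round(3),"slide cm",(R0.T@(tcp-p)*100).round(1),"dr",R.from_matrix(R0.T@Rt).as_rotvec().round(3))
E
python3 - <<'E'
from h import *
sd=cam("side"); cv2.imwrite("pics/crop.png",cv2.resize(sd["pixels"][205:355,330:490],None,fx=4,fy=4,interpolation=2))
print(env.get_state()["time"]); go(w([72,-195,66]),ori("knob",25),.12)
E
```

```text
1.05
tcp [ 0.619 -0.18   0.158] slide cm [-64.3 -51.    5.1] dr [-0.25   0.387  1.129]
```

View pics/crop.png

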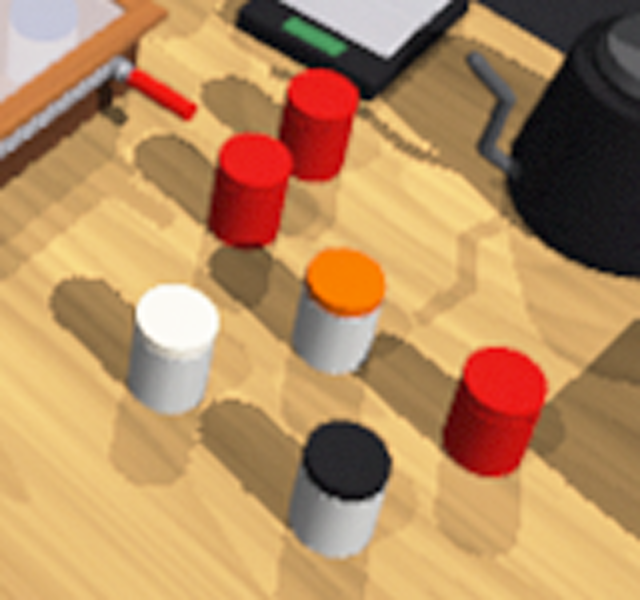

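The crop shows the orange-lidded aluminium tin at crop (345,310) = side (416,282). It stands clear of the red ones, and the stay knob is at crop (160,92).

Emit:
servo_tool(hand=[0, 0, 0, 0, 0, 0, 0, 0, 0, 0, 0, 0, 0, 0, 0, 0, 0, 0, 0, 0], slide=[[-64.3, -51, 3], [-64.3, -51, 3], [-64.3, -51, 3], [-64.3, -51, 3], [-64.3, -51, 3], [-64.3, -51, 3], [-64.3, -51, 3], [-64.3, -51, 3], [-64.3, -51, 3], [-64.3, -51, 3], [-64.3, -51, 3], [-64.3, -51, 3], [-64.3, -51, 3], [-64.3, -51, 3], [-64.3, -51, 3], [-64.3, -51, 3], [-64.3, -51, 3], [-64.3, -51, 3], [-64.3, -51, 3], [-64.3, -51, 3]], dr=[[-0.25, 0.387, 1.129], [-0.25, 0.387, 1.129], [-0.25, 0.387, 1.129], [-0.25, 0.387, 1.129], [-0.25, 0.387, 1.129], [-0.25, 0.387, 1.129], [-0.25, 0.387, 1.129], [-0.25, 0.387, 1.129], [-0.25, 0.387, 1.129], [-0.25, 0.387, 1.129], [-0.25, 0.387, 1.129], [-0.25, 0.387, 1.129], [-0.25, 0.387, 1.129], [-0.25, 0.387, 1.129], [-0.25, 0.387, 1.129], [-0.25, 0.387, 1.129], [-0.25, 0.387, 1.129], [-0.25, 0.387, 1.129], [-0.25, 0.387, 1.129], [-0.25, 0.387, 1.129]])

```text
time: 2.72
ee_pos: [0.6193, -0.1838, 0.1774]
orientation: [0.664, 0.716, 0.146, -0.158]
ft_force: [0.2, -0.3, 0.1]
finger_gap: 0.0856
finger_force: 0.0
```

```bash
python3 - <<'E'
from h import *
im=cam("wrist"); cv2.imwrite("pics/w1.png",im["pixels"])
h=cv2.cvtColor(im["pixels"],cv2.COLOR_BGR2HSV); m=cv2.inRange(h,(0,200,60),(5,255,255))
n,_,st,ce=cv2.connectedComponentsWithStats(m)
for i in range(1,n):
    if st[i,4]>100: print(ce[i].round(1),st[i],plane(im,ce[i],.066)[0].round(3))
print("pred knob",proj(im,[w([75,-187,60]),w([75,-187,74])]).round())
print([ (d["centre"],d["conf"]) for d in finder.recognise("wrist","stay_knob")])
go(w([72,-195,66]),ori("knob",25),0)
E
```

```text
[323.5 183.1] [317 157  14  53 724] [ 0.621 -0.128  0.066]
[391.8 264.3] [ 366  241   56   52 1383] [ 0.694 -0.205  0.066]
[313.3 271.1] [ 288  244   51   54 2098] [ 0.617 -0.217  0.066]
pred knob [[321. 185.]
 [321. 183.]]
[]
tcp [ 0.615 -0.13   0.049] slide cm [-0.1  0.1 13.8] dr [-0.002  0.005 -0.007]
```

View pics/w1.png

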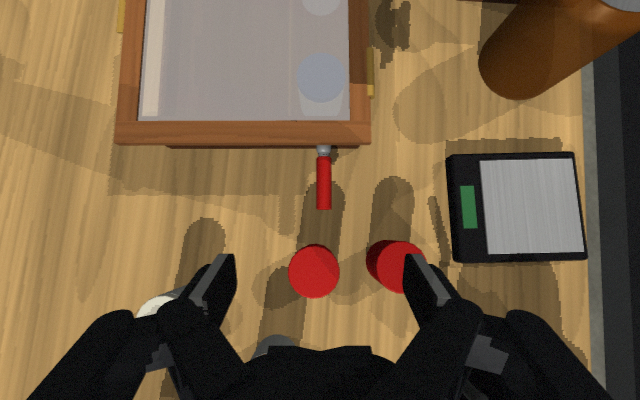

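The wrist view shows the knob at (323,183), midway between the fingers and square to them. The red tins (313,271) and (392,264) stand just outside it.

Emit:
servo_tool(hand=[0, 0, 0, 0, 0, 0, 0, 1, 1, 1, 1, 1, 1, 1, 1, 1], slide=[[-0.1, 0.5, 4], [-0.1, 0.5, 7], [-0.1, 0.5, 10], [-0.1, 0.5, 12], [-0.1, 0.5, 13.6], [-0.1, 0.5, 13.6], [-0.1, 0.5, 13.6], [-0.1, 0.5, 13.6], [-0.1, 0.5, 13.6], [-0.1, 0.5, 13.6], [-0.1, 0.5, 13.6], [-0.1, 0.5, 13.6], [-0.1, 0.5, 13.6], [-0.1, 0.5, 13.6], [-0.1, 0.5, 13.6], [-0.1, 0.5, 13.6]], dr=[[0, 0, 0], [0, 0, 0], [0, 0, 0], [0, 0, 0], [0, 0, 0], [0, 0, 0], [0, 0, 0], [0, 0, 0], [0, 0, 0], [0, 0, 0], [0, 0, 0], [0, 0, 0], [0, 0, 0], [0, 0, 0], [0, 0, 0], [0, 0, 0]], squeeze=60)

```text
time: 4.15
ee_pos: [0.6191, -0.1235, 0.0552]
orientation: [0.663, 0.716, 0.147, -0.159]
ft_force: [0.4, 0.1, -0.6]
finger_gap: 0.0001
finger_force: 0.0
```

```bash
python3 - <<'E'
from h import *
a=cam("side"); im=cam("wrist"); 
v=np.vstack([cv2.resize(a["pixels"][170:320,300:460],(640,600),interpolation=2)[:300+160],cv2.resize(im["pixels"],(640,400))[:140]]) if 0 else np.hstack([cv2.resize(a["pixels"][170:290,310:430],(480,480),interpolation=2),im["pixels"][:,160:480]])if 0 else cv2.resize(a["pixels"][170:290,310:430],(400,400),interpolation=2)
cv2.imwrite("pics/c2.png",np.hstack([v,im["pixels"][:,120:520]]))
print(env.get_state()["finger_gap"])
E
```

```text
3.4518589135814206e-05
```

View pics/c2.png

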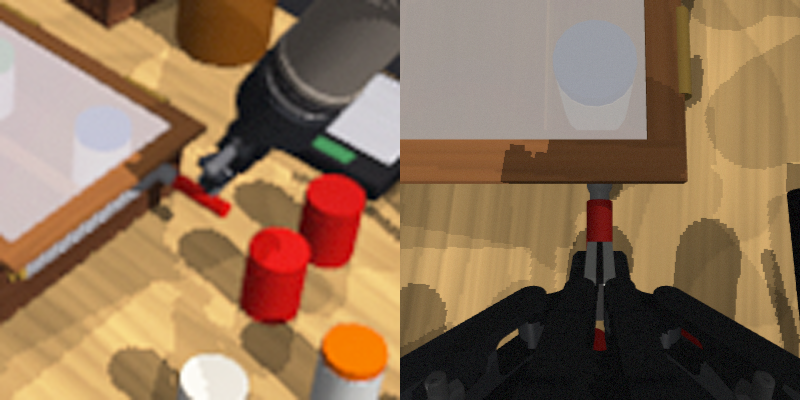

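```bash
python3 - <<'E'
from h import *
a=cam("side");t=cam("top");s=env.get_state()
print("tcp proj side",proj(a,s["ee_pos"]),"top",proj(t,s["ee_pos"]), "knob proj",[proj(a,w([75,-187,z])).round(1).tolist() for z in(45,60,66)])
print(tri(a,(370.2,228.3),t,(383.2,179.1)))
for c in(a,t):
    h=cv2.cvtColor(c["pixels"],cv2.COLOR_BGR2HSV); m=cv2.inRange(h,(0,190,50),(5,255,255))
    n,_,st,ce=cv2.connectedComponentsWithStats(m); print([(ce[i].round(1).tolist(),st[i].tolist()) for i in range(1,n) if st[i,4]>8])
im=cam("wrist")
for z in(.045,.06,.068): print(z,proj(im,[w([75,-160,z*1000]),w([75,-214,z*1000])]).round().tolist())
E
```

```text
tcp proj side [[368.51035772 228.73735353]] top [[381.67395537 178.96610751]] knob proj [[[369.4, 232.4]], [[369.9, 228.7]], [[370.1, 227.2]]]
(array([ 0.61840568, -0.12834398,  0.06061301]), array([0.00179491]))
[([370.2, 228.5], [362, 223, 17, 12, 69]), ([400.4, 243.9], [382, 222, 38, 45, 856]), ([453.7, 307.1], [441, 292, 26, 32, 570])]
[([406.8, 149.4], [400, 145, 15, 11, 85]), ([379.5, 179.6], [375, 177, 11, 5, 34]), ([482.8, 186.4], [472, 178, 21, 19, 270])]
0.045 [[316.0, 207.0], [315.0, 290.0]]
0.06 [[315.0, 205.0], [315.0, 295.0]]
0.068 [[315.0, 203.0], [315.0, 298.0]]
```

The left crop shows the shut fingers just above and behind the knob, with the knob unmoved at side (370,228). The pads slipped off its top, because the knob is at z 0.061 and my grip was too shallow. I'll back off and open, go about 15 mm deeper, and close again.

Emit:
servo_tool(hand=[0, 0, 0, 0, 0, 0, 0, 0, 0, 0, 0, 0, 1, 1, 1, 1, 1, 1, 1, 1], slide=[[-1, 0, -3], [-1, 0, -4], [-1, 0, -4], [-1, 0, -4], [-1, 0, -4], [-1, 0, -4], [-1, 0, -2], [-1, 0, 0], [-1, 0, 1.3], [-1, 0, 1.3], [-1, 0, 1.3], [-1, 0, 1.3], [-1, 0, 1.3], [-1, 0, 1.3], [-1, 0, 1.3], [-1, 0, 1.3], [-1, 0, 1.3], [-1, 0, 1.3], [-1, 0, 1.3], [-1, 0, 1.3]], dr=[[0, 0, 0], [0, 0, 0], [0, 0, 0], [0, 0, 0], [0, 0, 0], [0, 0, 0], [0, 0, 0], [0, 0, 0], [0, 0, 0], [0, 0, 0], [0, 0, 0], [0, 0, 0], [0, 0, 0], [0, 0, 0], [0, 0, 0], [0, 0, 0], [0, 0, 0], [0, 0, 0], [0, 0, 0], [0, 0, 0]], squeeze=60)

```text
time: 6.07
ee_pos: [0.6194, -0.1273, 0.0396]
orientation: [0.663, 0.716, 0.147, -0.159]
ft_force: [-1.4, -0.9, 1.9]
finger_gap: 0.0128
finger_force: 58.6
```

```bash
python3 - <<'E'
from h import *
a=cam("side"); im=cam("wrist"); t=cam("top")
cv2.imwrite("pics/c3.png",np.hstack([cv2.resize(a["pixels"][185:265,320:400],(400,400),interpolation=2),cv2.resize(im["pixels"][150:350,220:420],(400,400))]))
h=cv2.cvtColor(a["pixels"],cv2.COLOR_BGR2HSV); m=cv2.inRange(h,(0,190,50),(5,255,255))
n,_,st,ce=cv2.connectedComponentsWithStats(m); print([(ce[i].round(1).tolist(),st[i].tolist()) for i in range(1,n) if st[i,4]>8])
print(np.round(env.get_state()["joints"],3))
E
```

```text
[([365.2, 225.2], [362, 223, 7, 6, 26]), ([400.4, 243.9], [382, 222, 38, 45, 849]), ([376.9, 232.4], [376, 231, 3, 4, 9]), ([453.5, 307.3], [441, 292, 26, 32, 584])]
[ 0.054  0.841  0.631  1.322 -0.802  1.469  0.892]
```

View pics/c3.png

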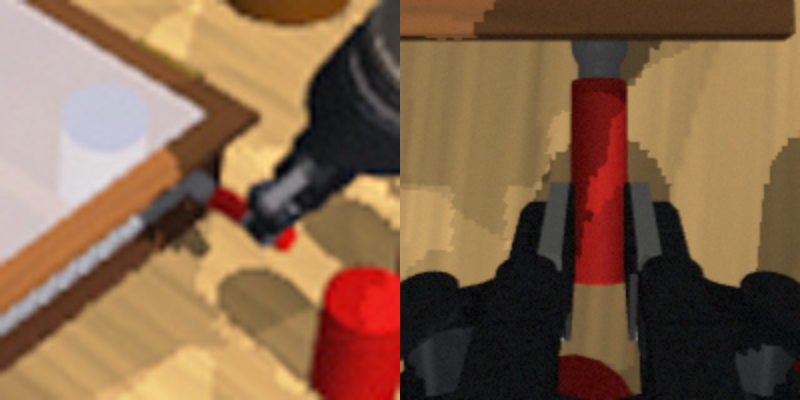

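The fingers now straddle the outer half of the knob, at side crop (270,215) and wrist crop (600,230). The gap of 12.8 mm against the 16 mm rod means only the tips hold it, so I'll seat about 9 mm deeper.

Emit:
servo_tool(hand=[0.5, 0.5, 0.5, 0.5, 0.5, 0.5, 1, 1, 1, 1, 1, 1, 1], slide=[[0, 0, 0], [0, 0, 0], [0, 0, 0.4], [0, 0, 0.9], [0, 0, 0.9], [0, 0, 0.9], [0, 0, 0.9], [0, 0, 0.9], [0, 0, 0.9], [0, 0, 0.9], [0, 0, 0.9], [0, 0, 0.9], [0, 0, 0.9]], dr=[[0, 0, 0], [0, 0, 0], [0, 0, 0], [0, 0, 0], [0, 0, 0], [0, 0, 0], [0, 0, 0], [0, 0, 0], [0, 0, 0], [0, 0, 0], [0, 0, 0], [0, 0, 0], [0, 0, 0]], squeeze=60)

```text
time: 7.3
ee_pos: [0.6191, -0.1235, 0.0313]
orientation: [0.663, 0.716, 0.147, -0.159]
ft_force: [-0.7, -0.4, 1.7]
finger_gap: 0.0139
finger_force: 58.6
```

Emit:
servo_tool(hand=[1, 1, 1, 1, 1, 1, 1, 1, 1, 1, 1, 1, 1, 1], slide=[[0.37, -0.02, -0.79], [0.74, -0.09, -1.58], [1.11, -0.2, -2.37], [1.47, -0.35, -3.15], [1.83, -0.54, -3.92], [2.19, -0.78, -4.69], [2.54, -1.06, -5.44], [2.88, -1.38, -6.18], [3.22, -1.74, -6.9], [3.55, -2.14, -7.6], [3.87, -2.58, -8.29], [4.18, -3.06, -8.96], [4.18, -3.06, -8.96], [4.18, -3.06, -8.96]], dr=[[0, 0, 0], [0, 0, 0], [0, 0, 0], [0, 0, 0], [0, 0, 0], [0, 0, 0], [0, 0, 0], [0, 0, 0], [0, 0, 0], [0, 0, 0], [0, 0, 0], [0, 0, 0], [0, 0, 0], [0, 0, 0]])

```text
time: 8.47
ee_pos: [0.5897, -0.1255, 0.1329]
orientation: [0.663, 0.717, 0.149, -0.157]
ft_force: [5.2, -0.9, 5.2]
finger_gap: 0.0136
finger_force: 59.8
```

Emit:
servo_tool(hand=[1, 1, 1, 1, 1, 1, 1, 1, 1, 1, 1, 1, 1, 1, 1, 1], slide=[[0.3, -0.51, -0.64], [0.59, -1.06, -1.26], [0.87, -1.64, -1.86], [1.13, -2.25, -2.42], [1.38, -2.89, -2.96], [1.62, -3.57, -3.47], [1.84, -4.26, -3.95], [2.05, -4.99, -4.39], [2.24, -5.74, -4.8], [2.42, -6.51, -5.18], [2.58, -7.29, -5.52], [2.72, -8.1, -5.83], [2.76, -8.5, -5.93], [2.76, -8.5, -5.93], [2.76, -8.5, -5.93], [2.76, -8.5, -5.93]], dr=[[0, 0, 0], [0, 0, 0], [0, 0, 0], [0, 0, 0], [0, 0, 0], [0, 0, 0], [0, 0, 0], [0, 0, 0], [0, 0, 0], [0, 0, 0], [0, 0, 0], [0, 0, 0], [0, 0, 0], [0, 0, 0], [0, 0, 0], [0, 0, 0]])

```text
time: 9.8
ee_pos: [0.5093, -0.1315, 0.2025]
orientation: [0.662, 0.718, 0.153, -0.154]
ft_force: [8.7, -0.3, 21.8]
finger_gap: 0.013
finger_force: 59.4
```

```bash
python3 - <<'E'
from h import *
a=cam("side"); t=cam("top")
cv2.imwrite("pics/s2.png",np.hstack([a["pixels"][100:340,200:500],t["pixels"][80:320,240:520]]))
s=env.get_state(); print({k:np.round(s[k],3).tolist() for k in("ee_pos","orientation","ft_force","torque","joints")})
E
```

```text
{'ee_pos': [0.509, -0.131, 0.202], 'orientation': [0.662, 0.718, 0.153, -0.154], 'ft_force': [7.054, -1.337, 21.692], 'torque': [1.418, -1.529, -1.148], 'joints': [0.001, 0.5, 0.733, 1.472, -0.637, 1.622, 0.878]}
```

View pics/s2.png

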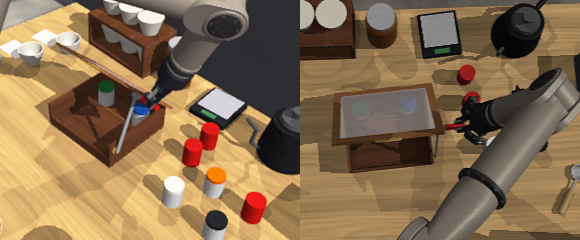

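The lid is open and sloping over the chest, the stay is near upright and the gripper is still on the knob (side crop (150,98)). The force is mostly radial, so I'll nudge it tangentially to feel for the stop.

Emit:
servo_tool(hand=[1, 1, 1, 1], slide=[[0.1, -0.3, -0.2], [0.2, -0.5, -0.45], [0.2, -0.7, -0.45], [0.2, -0.7, -0.45]], dr=[[0, 0, 0], [0, 0, 0], [0, 0, 0], [0, 0, 0]])

```text
time: 10.23
ee_pos: [0.5074, -0.1317, 0.2034]
orientation: [0.662, 0.718, 0.154, -0.15]
ft_force: [21.3, -0.2, 3.5]
finger_gap: 0.0128
finger_force: 59.4
```

Emit:
servo_tool(hand=[0.6, 0.3, 0, 0, 0, 0, 0, 0, 0, 0, 0, 0], slide=[[0, 0.3, 0], [0, 0.3, 0], [0, 0.3, 0], [0, 0.3, 0], [0, 0.3, 0], [0, 0.3, -2], [0, 0.3, -5], [0, 0.3, -8], [0, 0.3, -11], [0, 0.3, -14], [0, 0.3, -16], [0, 0.3, -16]], dr=[[0, 0, 0], [0, 0, 0], [0, 0, 0], [0, 0, 0], [0, 0, 0], [0, 0, 0], [0, 0, 0], [0, 0, 0], [0, 0, 0], [0, 0, 0], [0, 0, 0], [0, 0, 0]])

```text
time: 11.23
ee_pos: [0.5046, -0.2034, 0.3483]
orientation: [0.665, 0.716, 0.146, -0.156]
ft_force: [-0.0, -0.3, 0.1]
finger_gap: 0.0854
finger_force: 0.0
```

```bash
python3 - <<'E'
from h import *
a=cam("side"); t=cam("top")
def blob(im,b,lo,hi):
    x0,y0,x1,y1=b;h=cv2.cvtColor(im["pixels"],cv2.COLOR_BGR2HSV); m=cv2.inRange(h,lo,hi); k=np.zeros_like(m);k[y0:y1,x0:x1]=m[y0:y1,x0:x1]
    M=cv2.moments(k,True); return (M["m10"]/M["m00"],M["m01"]/M["m00"]),M["m00"]
pa,na=blob(a,(400,260,432,292),(7,200,100),(17,255,255)); print(pa,na)
print("side",plane(a,pa,.068))
h=cv2.cvtColor(t["pixels"],cv2.COLOR_BGR2HSV); print(h[190,448])
pt,nt=blob(t,(436,178,462,203),(5,185,120),(15,255,255)); print(pt,nt,plane(t,pt,.068))
G=np.array([*plane(a,pa,.068)[0][:2],.042]); 
for k in("tin-","tin+"): go(G,ori(k,30),.14)
E
```

```text
(416.0395256916996, 275.09486166007906) 253.0
side [[ 0.57518344 -0.33084397  0.068     ]]
[ 10 200 190]
(445.6060606060606, 189.5909090909091) 132.0 [[ 0.57663283 -0.31793894  0.068     ]]
tcp [ 0.515 -0.335  0.147] slide cm [-20.6   0.   12.2] dr [-0.725  0.07   1.392]
tcp [ 0.515 -0.335  0.147] slide cm [-20.6   0.   12.2] dr [-0.072 -0.749 -1.621]
```

Emit:
servo_tool(hand=[0, 0, 0, 0, 0, 0, 0, 0, 0, 0, 0, 0, 0, 0, 0, 0], slide=[[-4, 0, -1], [-8, 0, 0], [-12, 0, 0], [-16, 0, 1], [-20, 0, 2], [-20.6, 0, 3], [-20.6, 0, 5], [-20.6, 0, 7], [-20.6, 0, 9], [-20.6, 0, 11], [-20.6, 0, 12], [-20.6, 0, 12], [-20.6, 0, 12], [-20.6, 0, 12], [-20.6, 0, 12], [-20.6, 0, 12]], dr=[[-0.725, 0.07, 1.392], [-0.725, 0.07, 1.392], [-0.725, 0.07, 1.392], [-0.725, 0.07, 1.392], [-0.725, 0.07, 1.392], [-0.725, 0.07, 1.392], [-0.725, 0.07, 1.392], [-0.725, 0.07, 1.392], [-0.725, 0.07, 1.392], [-0.725, 0.07, 1.392], [-0.725, 0.07, 1.392], [-0.725, 0.07, 1.392], [-0.725, 0.07, 1.392], [-0.725, 0.07, 1.392], [-0.725, 0.07, 1.392], [-0.725, 0.07, 1.392]])

```text
time: 12.67
ee_pos: [0.5155, -0.3351, 0.149]
orientation: [0.965, 0.039, 0.259, -0.011]
ft_force: [-0.2, 0.1, -0.0]
finger_gap: 0.0852
finger_force: 0.0
```

```bash
python3 - <<'E'
from h import *
im=cam("wrist"); a=cam("side"); t=cam("top")
cv2.imwrite("pics/w3.png",np.vstack([im["pixels"],np.hstack([a["pixels"][110:310,180:500],t["pixels"][100:300,240:560]])]))
h=cv2.cvtColor(im["pixels"],cv2.COLOR_BGR2HSV); m=cv2.inRange(h,(7,185,80),(17,255,255))
n,_,st,ce=cv2.connectedComponentsWithStats(m)
for i in range(1,n):
    if st[i,4]>150: print(ce[i].round(1),st[i],plane(im,ce[i],.068)[0].round(3))
print([(np.round(d["centre"]),round(d["conf"],2),plane(im,d["centre"],.034)[0].round(3)) for d in finder.recognise("wrist","tin_orange_mid")])
s=env.get_state();print(np.round(s["joints"],2))
E
```

```text
[317.1 178.2] [ 291  152   53   53 2195] [ 0.579 -0.327  0.068]
[(array([319., 184.]), 0.95, array([ 0.583, -0.329,  0.034])), (array([220., 140.]), 0.85, array([ 0.623, -0.216,  0.034])), (array([222.,  70.]), 0.65, array([ 0.71 , -0.206,  0.034])), (array([256., 288.]), 0.61, array([ 0.471, -0.276,  0.034])), (array([430., 185.]), 0.6, array([ 0.591, -0.446,  0.034]))]
[-0.04  0.42  1.08  1.9  -1.02  1.01  0.03]
```

View pics/w3.png

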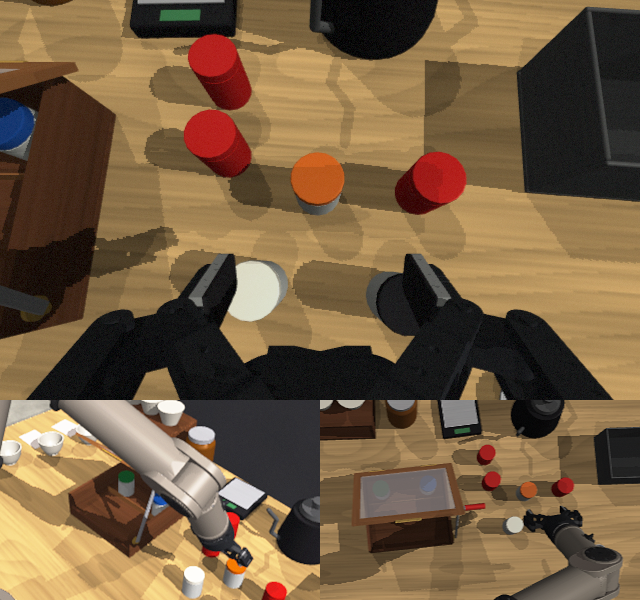

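The wrist view shows the orange tin at (317,178), centred between the fingers. White (255,290) and black (400,300) lie behind the fingertips, and the path goes forward away from them. The lower crops show the lid standing propped.

Emit:
servo_tool(hand=[0, 0, 0, 0, 0, 0, 0, 0, 1, 1, 1, 1, 1, 1, 1, 1], slide=[[0.1, -0.3, 2], [0.1, -0.3, 5], [0.1, -0.3, 8], [0.1, -0.3, 11], [0.1, -0.3, 13], [0.1, -0.3, 14.3], [0.1, -0.3, 14.3], [0.1, -0.3, 14.3], [0.1, -0.3, 14.3], [0.1, -0.3, 14.3], [0.1, -0.3, 14.3], [0.1, -0.3, 14.3], [0.1, -0.3, 14.3], [0.1, -0.3, 14.3], [0.1, -0.3, 14.3], [0.1, -0.3, 14.3]], dr=[[0, 0, 0], [0, 0, 0], [0, 0, 0], [0, 0, 0], [0, 0, 0], [0, 0, 0], [0, 0, 0], [0, 0, 0], [0, 0, 0], [0, 0, 0], [0, 0, 0], [0, 0, 0], [0, 0, 0], [0, 0, 0], [0, 0, 0], [0, 0, 0]], squeeze=35)

```text
time: 14.2
ee_pos: [0.5879, -0.3278, 0.028]
orientation: [0.965, 0.038, 0.26, -0.01]
ft_force: [-3.5, 1.9, 6.5]
finger_gap: 0.0503
finger_force: 35.8
```

Emit:
servo_tool(hand=[1, 1, 1, 1, 1, 1, 1, 1, 1, 1, 1, 1, 1, 1, 1], slide=[[0.5, 0, -0.9], [1.5, 0, -2.6], [3, 0, -5.2], [4.5, 0, -7.8], [6, 0, -10.4], [6, -0.1, -13], [5.5, -0.3, -16], [5, -0.4, -19], [4, -0.6, -22], [3.5, -0.8, -25], [3, -0.9, -28], [2.2, -1, -31.3], [2.2, -1, -31.3], [2.2, -1, -31.3], [2.2, -1, -31.3]], dr=[[0, 0, 0], [0, 0, 0], [0, 0, 0], [0, 0, 0], [0, 0, 0], [0, 0, 0], [0, 0, 0], [0, 0, 0], [0, 0, 0], [0, 0, 0], [0, 0, 0], [0, 0, 0], [0, 0, 0], [0, 0, 0], [0, 0, 0]])

```text
time: 15.45
ee_pos: [0.4493, -0.3267, 0.3078]
orientation: [0.965, 0.038, 0.259, -0.012]
ft_force: [0.6, -0.0, -2.5]
finger_gap: 0.0502
finger_force: 37.3
```

Emit:
servo_tool(hand=[1, 1, 1, 1, 1, 1, 1, 1, 1, 1, 1, 1, 1, 1, 1, 1, 1], slide=[[-0.1, -1.5, -0.1], [-0.2, -4, -0.2], [-0.3, -7, -0.3], [-0.4, -10, -0.4], [-0.4, -13, -0.4], [-0.5, -16, -0.5], [-0.5, -19, -0.5], [-0.6, -22, -0.6], [-0.6, -25, -0.6], [-0.7, -28, -0.7], [-0.8, -31, -0.7], [-0.8, -33.5, -0.7], [-0.8, -35.5, -0.7], [-0.8, -37, -0.7], [-0.8, -37, -0.7], [-0.8, -37, -0.7], [-0.8, -37, -0.7]], dr=[[0, 0, 0], [0, 0, 0], [0, 0, 0], [0, 0, 0], [0, 0, 0], [0, 0, 0], [0, 0, 0], [0, 0, 0], [0, 0, 0], [0, 0, 0], [0, 0, 0], [0, 0, 0], [0, 0, 0], [0, 0, 0], [0, 0, 0], [0, 0, 0], [0, 0, 0]])

```text
time: 16.87
ee_pos: [0.4484, 0.0559, 0.2618]
orientation: [0.972, 0.041, 0.232, -0.007]
ft_force: [-0.6, -0.8, -1.2]
finger_gap: 0.0508
finger_force: 37.4
```

```bash
python3 - <<'E'
from h import *
a=cam("side"); im=cam("wrist"); t=cam("top")
cv2.imwrite("pics/p4.png",np.vstack([im["pixels"],np.hstack([a["pixels"][80:280,180:500],t["pixels"][120:320,200:520]])]))
s=env.get_state();print({k:np.round(s[k],3).tolist() for k in("ee_pos","orientation","ft_force","joints","qd")})
G=w([-45,0,50]);go(G,ori("tin-",30)); go(w([-75,0,120]),ori("tin-",30))
E
```

```text
{'ee_pos': [0.449, 0.054, 0.263], 'orientation': [0.972, 0.039, 0.233, -0.006], 'ft_force': [-0.421, 0.295, -1.732], 'joints': [0.37, -0.294, -0.436, 2.068, -0.153, 0.872, -1.499], 'qd': [0.009, -0.01, 0.004, -0.006, -0.002, 0.001, -0.003]}
tcp [0.493 0.049 0.034] slide cm [-6.5  0.7 22.4] dr [0.004 0.052 0.004]
tcp [0.464 0.046 0.104] slide cm [-6.   0.8 14.8] dr [0.004 0.052 0.004]
```

View pics/p4.png

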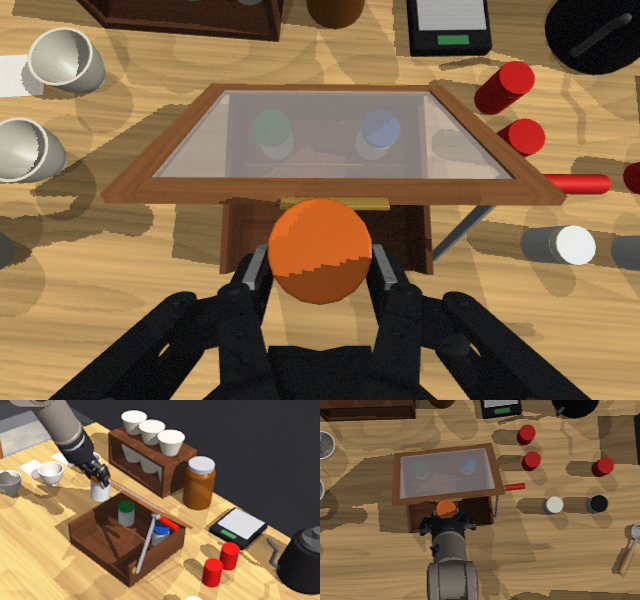

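The wrist view shows the tin gripped and upright at (320,250), its edge close to the lid's brass tab (335,203). The arm reached joint 2's limit, short of the target. I'll back off and go down first, in small steps.

Emit:
servo_tool(hand=[1, 1, 1, 1, 1], slide=[[-1.5, 0, 0.5], [-2.5, 0, 1.5], [-3.5, 0, 2.8], [-4.1, 0, 3.5], [-4.1, 0, 3.5]], dr=[[0, 0, 0], [0, 0, 0], [0, 0, 0], [0, 0, 0], [0, 0, 0]])

```text
time: 17.43
ee_pos: [0.4266, 0.0518, 0.2113]
orientation: [0.972, 0.039, 0.231, -0.006]
ft_force: [-0.5, 0.2, -2.3]
finger_gap: 0.0504
finger_force: 37.3
```

Emit:
servo_tool(hand=[1, 1, 1, 1, 1, 1, 1, 1, 1, 1], slide=[[-0.5, 0.1, 0.8], [-1, 0.2, 2], [-1.2, 0.3, 4], [-1.2, 0.4, 6], [-1.2, 0.5, 8], [-1.2, 0.5, 10], [-1.2, 0.5, 11.4], [-1.2, 0.5, 11.9], [-1.2, 0.5, 11.9], [-1.2, 0.5, 11.9]], dr=[[0, 0.026, 0], [0, 0.052, 0], [0, 0.052, 0], [0, 0.052, 0], [0, 0.052, 0], [0, 0.052, 0], [0, 0.052, 0], [0, 0.052, 0], [0, 0.052, 0], [0, 0.052, 0]])

```text
time: 18.27
ee_pos: [0.4741, 0.0494, 0.1042]
orientation: [0.965, 0.038, 0.26, -0.007]
ft_force: [0.9, 0.2, -2.0]
finger_gap: 0.0505
finger_force: 37.3
```

```bash
python3 - <<'E'
from h import *
s=env.get_state();R0=R.from_quat(s["orientation"]).as_matrix();p=np.array(s["ee_pos"])
print(p,s["ft_force"],R0.round(3).tolist(),np.degrees(np.arcsin(R0[0,2])))
for z in(.05,.036,.034):print((R0.T@(np.array([.494,.049,z])-p)*100).round(2))
E
```

```text
[0.47410639 0.04937222 0.10417883] [ 0.90114906  0.17276289 -2.03524639] [[0.861, 0.077, 0.502], [0.07, -0.997, 0.033], [0.503, 0.007, -0.864]] 30.126723849282
[-1.01  0.15  5.68]
[-1.72  0.14  6.89]
[-1.82  0.14  7.06]
```

Orientation matches the grasp. I'll lower it slowly for the last centimetres.

Emit:
servo_tool(hand=[1, 1, 1, 1, 1, 1, 1, 1, 1, 1, 1], slide=[[-0.3, 0.1, 1.2], [-0.5, 0.1, 2.5], [-0.7, 0.1, 3.8], [-0.9, 0.1, 5], [-1, 0.1, 5.7], [-1.2, 0.1, 6], [-1.35, 0.1, 6.3], [-1.5, 0.1, 6.55], [-1.6, 0.1, 6.7], [-1.65, 0.1, 6.8], [-1.65, 0.1, 6.8]], dr=[[0, 0, 0], [0, 0, 0], [0, 0, 0], [0, 0, 0], [0, 0, 0], [0, 0, 0], [0, 0, 0], [0, 0, 0], [0, 0, 0], [0, 0, 0], [0, 0, 0]])

```text
time: 19.18
ee_pos: [0.4941, 0.05, 0.0373]
orientation: [0.965, 0.039, 0.261, -0.006]
ft_force: [-0.7, -0.6, -3.3]
finger_gap: 0.0505
finger_force: 37.4
```

Emit:
servo_tool(hand=[1, 1, 1, 1], slide=[[-0.05, 0, 0.09], [-0.1, 0, 0.17], [-0.1, 0, 0.17], [-0.1, 0, 0.17]], dr=[[0, 0, 0], [0, 0, 0], [0, 0, 0], [0, 0, 0]])

```text
time: 19.52
ee_pos: [0.4946, 0.0504, 0.0359]
orientation: [0.964, 0.04, 0.262, -0.006]
ft_force: [-4.1, -1.1, 8.0]
finger_gap: 0.0505
finger_force: 38.4
```

The tin is on the floor (8 N upward), so I'll open and withdraw along the tool axis.

Emit:
servo_tool(hand=[0.7, 0.4, 0.1, 0, 0, 0, 0, 0, 0, 0, 0, 0, 0], slide=[[0, 0, 0], [0, 0, 0], [0, 0, 0], [0, 0, 0], [0, 0, 0], [0, 0, -1], [0, 0, -3], [0, 0, -6], [0, 0, -9], [0, 0, -12], [0, 0, -15], [-1, 0, -16], [-1, 0, -16]], dr=[[0, 0, 0], [0, 0, 0], [0, 0, 0], [0, 0, 0], [0, 0, 0], [0, 0, 0], [0, 0, 0], [0, 0, 0], [0, 0, 0], [0, 0, 0], [0, 0, 0], [0, 0, 0], [0, 0, 0]])

```text
time: 20.6
ee_pos: [0.4335, 0.0196, 0.0993]
orientation: [0.97, 0.031, 0.242, 0.013]
ft_force: [0.0, 0.1, -0.5]
finger_gap: 0.0855
finger_force: 0.0
```

```bash
python3 - <<'E'
from h import *
a=cam("side"); im=cam("wrist"); t=cam("top")
cv2.imwrite("pics/fin.png",np.vstack([im["pixels"],np.hstack([a["pixels"][120:320,180:500],t["pixels"][120:320,200:520]])]))
s=env.get_state();print({k:np.round(s[k],3).tolist() for k in("time","ee_pos","ft_force","finger_gap")})
h=cv2.cvtColor(im["pixels"],cv2.COLOR_BGR2HSV); m=cv2.inRange(h,(7,215,80),(17,255,255))
n,_,st,ce=cv2.connectedComponentsWithStats(m)
for i in range(1,n):
    if st[i,4]>400: print(ce[i].round(1),st[i],(RC.T@(plane(im,ce[i],.076)[0]-O)).round(3))
E
```

```text
{'time': 20.75, 'ee_pos': [0.434, 0.019, 0.1], 'ft_force': [-0.647, -0.011, -0.219], 'finger_gap': 0.085}
```

View pics/fin.png

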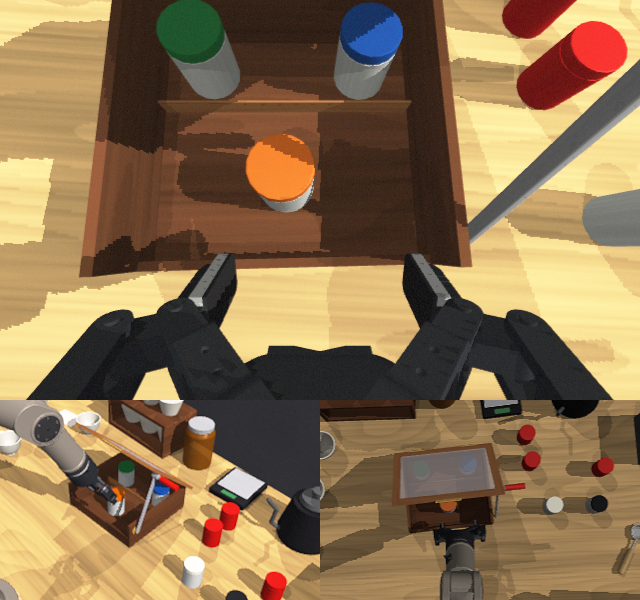

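The final view shows the orange tin upright in the front half at wrist (282,170), with green and blue in place behind the lath. The lid is propped, the stay is up, and the gripper is open, clear of everything with no force on it.

```bash
python3 -c "
from rig import env
print(env.sign_off())"
```

```text
the job is handed in; nothing more can be done
None
```

I handed the job in at about 21 s of the 62 s. The stay is at its stop with the lid propped open. The orange-lidded tin stands upright in the chest's front half, and the last pictures showed the other tins in place. I did not check the bowls individually at the end.

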